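# Roll the sausage stuffer's cylinder into its V saddles and push it home

## Robot

A 7-joint arm with a two-finger parallel gripper is mounted at the origin on the work surface. World frame = base frame: x ahead of the robot, y to its left, z up, the work surface at z = 0. Lengths are in m, angles in rad, forces in N, time in s.
With the tool pointing down it reaches from about 0.425 to 0.925 m from the base axis. Payload 6.8 kg.
Tool frame: the origin (TCP) lies on the mounting face of the last link; the fingertips stand 173 mm ahead of it and the grasp point (between the pads) lies 155 mm ahead of it; z points along the fingers, y is the line along which they close (so a half turn about z gives the same grasp; the last joint's range is limited). The gripper opens to 85 mm and grips with 20 to 120 N. Pads are 22 mm wide; open, the fingers measure 114 mm over their backs; the gripper's body (76 mm by 85 mm) begins 54 mm behind the grasp point. The pads swing forward as they close: fully open they stand 13 mm farther back than shut.
Start: joints at [1.046, 0.477, 0.022, 1.555, -0.011, 1.109, -0.083], TCP at [0.273, -0.617, 0.405] pointing down, gripper open.
Joint ranges: [-2.96, 2.96], [-0.34, 2.1], [-1.41, 1.46], [0.24, 2.44], [-1.37, 4.51], [0.17, 1.92], [-2.96, 2.96]. Speed limits (rad/s): [2.39, 2.39, 3.14, 3.14, 3.14, 3.14, 3.14].

## Interface

Orientations are given as a unit quaternion [w, x, y, z].
In Python, from station import bot gives the robot as it stands. The module is installed in compiled form; this text tells all that it offers.
- The arm moves only by the shell command python3 -m pendant 'ROWS' [FORCE]. ROWS is JSON, a list of rows, each a list of 5 numbers: the finger opening in m, from 0 to 0.0854, then the shift along the tool's x, y, z in m, then the turn about the tool's z in degrees. In form: [[jaw, x, y, z, yaw], ...]. A call has 1 to 12 rows; each row shifts and turns the commanded pose from where the row before left it, along the tool's axes as they then stand; what a row does not reach is not made up. A row lasts 1/12 s, in which the tool goes at most 41.7 mm and 7.16 degrees, less where a joint would pass 70% of its speed; a pose out of reach is approached as far as the arm can. A call with a gripper value outside its range is refused whole. The fingers move at their own pace and stop on an object; FORCE is the grip in N (left out, the last holds). Time passes only in rows, so rows that do not move let the fingers close. It gives the time, the measured TCP pose, the force, the opening and the grip force at its end, in the units of the state.
- bot.get_obs(): the state, without advancing time (a new reading comes with each control period).
- bot.read_camera(name): name is "scene" or "top"; returns (picture, depth): 420x560x3 uint8, blue, green, red; 420x560 float32, m along the optical axis (not along the pixel's ray), 0 where there is no reading.
- bot.camera_model(name): a dict with "intrinsics" (3x3 intrinsics, pixels), "R" (3x3) and "t" (3): a world point X has camera coordinates R X + t. Camera axes: x right, y down, z forward; pixel columns grow to the right and rows downward; lengths in m; the calibration is good to about 2 mm. A picture is of the moment at which its call begins. camera_model takes no time and is no camera call.
- bot.hand_in(): hands the job in; it is judged then, once.
Trained networks look in the newest picture that a camera, given by its name, has taken for a name from the list of things; names that differ only in an ending like _2 or _b are one class to them, and where a whole thing is asked for, a point or a joint stands for the part that bears it (a point fixed in the world has none). Each returns a list of dicts, best first, with "score" (0 to 1); they miss things now and then, are a little off and sometimes report something else, mostly with a low value. They report only what shows in the picture. A call takes as long as a camera call. They do not tell look-alikes from the thing itself.
- bot.boxes_of(name, camera): "at" ([column, row] in pixels, amid what is visible of it).
- bot.trace(name, camera): "mask" (420x560 bool, what is visible of it) and "at" ([column, row] in pixels, amid what is visible of it).
- bot.pinpoint(name, camera): "at" ([column, row] in pixels: a listed point, or the origin of a listed thing).
The state is a dict: "t": time; "q": joint angles; "joint_vel": joint speeds; "joint_torque": joint torques, N m; "eef_pos": TCP position; "tool_rot": TCP orientation; "contact_force": force on the tool from outside, world axes, zero at the start; "torque": the same for the moment, N m; "gripper_width": opening from 0.0 (shut) to 1.0 (fully open); "grasp_force": force on a finger pad.
Only numpy, scipy, OpenCV 4.12 (cv2) and the standard library are available. Lean on these libraries where they do the work, as an engineer would, in place of code of your own. Each camera call takes 0.05 s, during which the arm holds its last target. There are 200 camera calls.

## Task

Load the sausage stuffer: roll the steel cylinder along the bench by its side, up over the sloping lead-ins, until it drops into the stuffer's two V saddles, then push it endwise with a fingertip until its front end sits flush against the front end plate. Only push it: never pick it up or stand it on end, and leave the jar, the spare tube and the stomper where they are.

Things in the scene. Friction and masses are not known exactly. Their poses are not given: they have to be found in the camera images.
- cylinder: loose smooth steel drum on its side, diameter 100, length 200, about 0.85 kg. Origin: its centre, 50 above the bench at first. Its y axis is its long axis, towards its front end; the -y end is a white, blue-ringed piston flush with the rim. Wet and slippery (friction 0.35). Rolls easily, stops by itself; starts before the loading side, about parallel, front some 20 to 45 short of the plate.
- stuffer: hand-cranked horizontal sausage stuffer, fixed. Origin: on the bench under the centre of the fully loaded cylinder; y runs along the machine towards the front end plate, x from the open loading side to the back, z up. White gearbox at the other end: 120 high, y -196 to -306 (with its foot), x -59 to +71, its crank behind it, its feed screw running on to y -501 at 54 high.
- seat (a point): where the cylinder's centre lies when fully loaded: 54 above the bench over the stuffer's origin, same axes. Lying in the V but not yet pushed home, the centre is at the same x and height, at a negative y of this frame. Pushing it along the V takes under 15 N.
- lip (a point): top of the saddles' front lip, 33 before the seat and 15 above the bench, midway between the two V saddles (folded strips coated blue, 36 wide, at y -55 and +55). Each has a ramp rising at 15 degrees from the bench at x -90 to this lip; behind it the V: front face 30, rear face 45 degrees, rear arm up to 45 high at x +62. The cylinder's centre passes over the lip at 65 high.
- end_plate (a point): inner face of the front end plate, on the cylinder's axis (y +100 from the seat, 54 high). Upright steel plate 8 thick, 125 high, x -62 to +80; the outlet tube sticks out 162 beyond it at 54 high.
- thrust_disc (a point): face of the round thrust disc (diameter 84) before the gearbox, on the cylinder's axis (y -190 from the seat, 54 high). Disc and end plate stand 290 apart, the cylinder is 200 long: 90 of endwise play, so a finger fits down from above between the cylinder's white end and the disc.
- seasoning_jar: bystander: amber jar with red cap, diameter 60, 95 high, upright on the bench; origin at the centre of its underside
- spare_tube: bystander: spare steel stuffing tube standing on its flange, flange diameter 58, 120 high; origin at the centre of its underside
- stomper: bystander: turned wooden meat stomper standing upright, foot diameter 54, 118 high; origin at the centre of its underside
Mind the look-alikes: they are no part of the job. Leave any red or yellow look-alike of the cylinder alone.

How it is judged:
On the way, in this order (a step that is already met when the one before it is completed fails the run):
1. the cylinder rolls (turns more than about 45 degrees about its axis) before it is in the V (angle between cylinder's own z axis and vertical above 0.8 rad and x of cylinder in the frame of seat below -0.03 m), for 0.05 s.
2. the cylinder lies down in both V saddles (x of cylinder in the frame of seat between -0.005 and 0.005 m and z of cylinder in the frame of seat below 0.004 m and angle between the y axis of cylinder and the y axis of stuffer, either way round below 0.05 rad), for 0.2 s.
At the end, for the whole second after the job is handed in: The cylinder lies at rest in both V saddles (centre within 4 mm of the seat across and in height, axis within 0.04 rad of the machine's), its front end within 5 mm of the end plate (x of cylinder in the frame of seat between -0.004 and 0.004 m and z of cylinder in the frame of seat between -0.004 and 0.004 m and y of cylinder in the frame of seat between -0.005 and 0.004 m and angle between the y axis of cylinder and the y axis of stuffer, either way round below 0.04 rad and linear speed of cylinder below 0.01 m/s); the robot touches nothing.
It fails at once if the cylinder is lifted (its centre more than 85 mm above the bench; crossing the lip takes 66) (height (world z) of cylinder above 0.085 m).
It fails at once if the cylinder is tipped up on end (axis more than 20 degrees from level) (angle between cylinder's own y axis and vertical below 1.22 rad or angle between cylinder's own y axis and vertical above 1.92 rad).
It fails at once if the jar is moved more than 20 mm or tipped (distance of seasoning_jar from where it was at the start of the episode above 0.02 m or angle between seasoning_jar's own z axis and vertical above 0.3 rad).
It fails at once if the spare tube is moved more than 20 mm or tipped (distance of spare_tube from where it was at the start of the episode above 0.02 m or angle between spare_tube's own z axis and vertical above 0.3 rad).
It fails at once if the stomper is moved more than 20 mm or tipped (distance of stomper from where it was at the start of the episode above 0.02 m or angle between stomper's own z axis and vertical above 0.3 rad).
It also fails if it takes over 51 s, if anything falls off the work surface, if the arm or the gripper's body presses on something with over 40 N, if the wrist force passes 120 N, or if a joint passes its speed limit or range.

## Working session

There is one attempt and no reset: what is moved stays moved. The work goes in short steps, Python scripts to look and compute and a shell command to move; the robot and the scene stay as the last step left them, time stands still between calls to the robot, and variables do not carry over. Pictures are saved under pics/ and viewed, at most 10 in all, crops included, and the job is handed in when it is done.

```bash
mkdir -p pics
cat > h.py <<'E'
import numpy as np, cv2
from station import bot
def ray(cam,p):
    m=bot.camera_model(cam);R=np.array(m["R"]);t=np.array(m["t"]);K=np.array(m["intrinsics"])
    return -R.T@t, R.T@np.linalg.solve(K,[p[0],p[1],1])
def atz(cam,p,z):
    o,d=ray(cam,p); return o+d*(z-o[2])/d[2]
def cloud(cam,D):
    m=bot.camera_model(cam);R=np.array(m["R"]);t=np.array(m["t"]);K=np.array(m["intrinsics"])
    v,u=np.mgrid[:420,:560]; P=np.stack([(u-K[0,2])/K[0,0]*D,(v-K[1,2])/K[1,1]*D,D],-1)
    return (P-t)@R
E
python3 - <<'E'
from h import *
np.set_printoptions(precision=4,suppress=True)
for c in("top","scene"):
    im,D=bot.read_camera(c); cv2.imwrite(f"pics/{c}0.png",im)
    print(c,ray(c,[280,210]))
    for n,z in(("seat",.054),("lip",.015),("end_plate",.054),("thrust_disc",.054),("cylinder",.05),("stuffer",0),("seasoning_jar",0),("spare_tube",0),("stomper",0)):
        for r in bot.pinpoint(n,c)[:3]: print(n,round(r["score"],2),np.round(r["at"],1),atz(c,r["at"],z))
o=bot.get_obs();print(o["t"],o["eef_pos"],o["tool_rot"],o["contact_force"])
E
```

```text
top (array([ 0.3084, -0.0388,  1.2789]), array([ 0.1402, -0.0012, -0.9902]))
seat 0.85 [260.  163.9] [0.6167 0.0199 0.054 ]
lip 0.7 [258.  177.2] [0.5856 0.0269 0.015 ]
end_plate 0.71 [223.6 167. ] [0.6058 0.1256 0.054 ]
thrust_disc 0.66 [318.4 153.7] [ 0.6501 -0.1505  0.054 ]
cylinder 0.9 [402.5 202.5] [ 0.5095 -0.395   0.05  ]
cylinder 0.84 [157.9 109.8] [0.7781 0.3271 0.05  ]
cylinder 0.76 [274.7 214.7] [ 0.4685 -0.0253  0.05  ]
stuffer 0.59 [255.6 166.9] [0.6207 0.0357 0.    ]
stuffer 0.59 [273.1 213.9] [ 0.4774 -0.0199  0.    ]
stuffer 0.54 [258.8 163.1] [0.6328 0.0262 0.    ]
seasoning_jar 0.58 [206.3 224.2] [0.4436 0.1783 0.    ]
seasoning_jar 0.42 [222.3 166.5] [0.6204 0.1368 0.    ]
spare_tube 0.73 [343.3 201.4] [ 0.5184 -0.2307  0.    ]
spare_tube 0.62 [179.4 203.8] [0.5038 0.2612 0.    ]
spare_tube 0.53 [206.5 223.1] [0.4469 0.1779 0.    ]
stomper 0.62 [181.  204.4] [0.5021 0.2563 0.    ]
scene (array([1.102 , 0.0929, 0.9684]), array([-0.5456, -0.1221, -0.8291]))
seat 0.82 [294.8 253.5] [0.6262 0.0212 0.054 ]
lip 0.82 [296.4 247.1] [0.5859 0.0192 0.015 ]
end_plate 0.87 [338.8 250.5] [0.5976 0.1315 0.054 ]
end_plate 0.25 [382.2 236.4] [0.5356 0.2394 0.054 ]
thrust_disc 0.84 [227.4 253.9] [ 0.658  -0.1496  0.054 ]
thrust_disc 0.52 [299.3 265.5] [0.6578 0.0381 0.054 ]
cylinder 0.9 [412.6 339.1] [0.792  0.3206 0.05  ]
cylinder 0.83 [231.2 142.2] [ 0.2721 -0.2419  0.05  ]
cylinder 0.79 [404.4 151.9] [0.2202 0.2926 0.05  ]
stuffer 0.69 [295.5 262.4] [0.6243 0.0234 0.    ]
seasoning_jar 0.56 [359.2 219.1] [0.4559 0.1805 0.    ]
spare_tube 0.9 [218.8 216.6] [ 0.5185 -0.2203  0.    ]
spare_tube 0.6 [335.3 251.6] [0.5728 0.1248 0.    ]
stomper 0.61 [383.2 236.9] [0.5033 0.2509 0.    ]
1.0 [ 0.2733 -0.6172  0.4047] [-0.      0.9784  0.2069  0.    ] [0.3778 0.4544 0.4358]
```

View pics/top0.png

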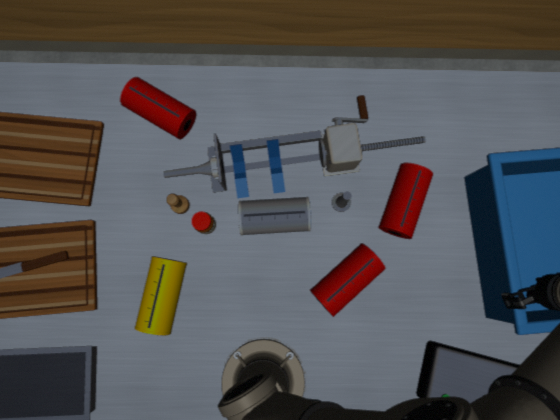

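View pics/scene0.png

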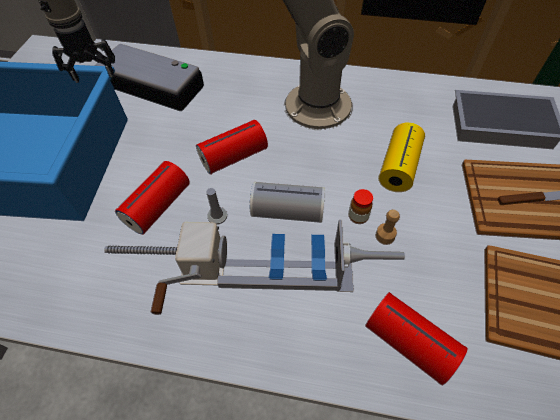

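The top view shows the steel cylinder at about (274,215). The stuffer's blue saddles are at (238,170) and (276,165), its end plate at (217,165) and its gearbox at (342,148). The red and yellow look-alikes lie clear of the path. Next I'll measure the axes precisely.

```bash
cat >> h.py <<'E'
def cyl(cam="top",box=None,zmin=.085):
    im,D=bot.read_camera(cam); P=cloud(cam,D)
    m=(D>0)&(P[...,2]>zmin)&(P[...,2]<.125)
    u0,u1,v0,v1=box; k=np.zeros_like(m); k[v0:v1,u0:u1]=1
    return P[m&k]
E
python3 - <<'E'
from h import *
np.set_printoptions(precision=4,suppress=True)
p=cyl(box=(230,320,190,240),zmin=.075)
c,_,ang=cv2.minAreaRect((p[:,:2]*1000).astype(np.float32)); print(len(p),c,_,ang,p[:,2].max())
E=[];T=[];S=[];L=[]
for c in("top","scene"):
  for i in range(3):
    bot.read_camera(c)
    for n,z,A in(("seat",.054,S),("lip",.015,L),("end_plate",.054,E),("thrust_disc",.054,T)):
        r=bot.pinpoint(n,c)
        if r: A.append(atz(c,r[0]["at"],z)[:2])
for A in(S,L,E,T): print(np.array(A).round(4).tolist())
# plate face / saddle geometry from depth
im,D=bot.read_camera("top");P=cloud("top",D);hsv=cv2.cvtColor(im,cv2.COLOR_BGR2HSV)
m=((hsv[...,0]>95)&(hsv[...,0]<125)&(hsv[...,1]>120)).astype(np.uint8)
m[:,:225]=0;m[:,295:]=0;m[:130]=0;m[205:]=0
n,lab,st,ce=cv2.connectedComponentsWithStats(m)
for i in range(1,n):
    if st[i,4]>80:
        q=P[lab==i]; print(st[i],q.mean(0),cv2.minAreaRect((q[:,:2]*1000).astype(np.float32)))
q=P[125:200,205:226]; q=q[(q[...,2]>.10)&(q[...,2]<.135)]; print("plate",cv2.minAreaRect((q[:,:2]*1000).astype(np.float32)),q[:,2].max())
q=P[120:185,315:365]; q=q[(q[...,2]>.11)&(q[...,2]<.125)]; print("gearbox",cv2.minAreaRect((q[:,:2]*1000).astype(np.float32)),q[:,2].max())
E
```

```text
2109 (465.2414855957031, -22.93425750732422) (87.71609497070312, 200.54287719726562) 4.766837120056152 0.10486949668991231
[[0.611, 0.0215], [0.6133, 0.0283], [0.6151, 0.0275], [0.6253, 0.0263], [0.6278, 0.0285], [0.6327, 0.0293]]
[[0.5985, 0.0239], [0.5936, 0.0229], [0.5972, 0.0251], [0.5951, 0.0166], [0.5874, 0.0197]]
[[0.614, 0.1343], [0.6075, 0.1283], [0.6093, 0.1289], [0.5983, 0.129], [0.6071, 0.1246], [0.5985, 0.1265]]
[[0.6534, -0.1467], [0.6462, -0.1506], [0.6551, -0.1579], [0.6526, -0.162], [0.6501, -0.163], [0.6499, -0.1566]]
[267 139  18  54 587] [ 0.6225 -0.0244  0.0159] ((503.194580078125, -37.394447326660156), (387.64447021484375, 39.231842041015625), 6.186246871948242)
[230 144  19  54 593] [0.6051 0.0834 0.02  ] ((487.9383850097656, 46.27402114868164), (393.7323303222656, 53.53066635131836), 17.604576110839844)
plate ((615.2593383789062, 136.20396423339844), (140.5522003173828, 8.76633358001709), 8.840057373046875) 0.12930343345602582
gearbox ((665.5078125, -214.44161987304688), (111.79985046386719, 90.19407653808594), 9.377184867858887) 0.12494630206609489
```

```bash
python3 -m pendant '[[0.05,0.02,-0.03,0,0],[0.05,0.022,-0.032,0,0],[0.05,0.022,-0.032,0,0],[0.05,0.022,-0.032,0,0],[0.05,0.022,-0.032,0,0],[0.05,0.022,-0.032,0,0],[0.05,0.022,-0.032,0,0],[0.05,0.022,-0.032,0,0],[0.05,0.022,-0.032,0,0],[0.05,0,0,0.02,5],[0.05,0,0,0.02,5],[0.05,0,0,0.02,4.8]]' 30
```

```text
t: 3.6
eef_pos: [0.337, -0.2757, 0.3448]
tool_rot: [0.001, 0.997, 0.078, 0.001]
contact_force: [-0.3, -0.5, -0.6]
gripper_width: 0.584
grasp_force: 0.0
```

```bash
python3 -m pendant '[[0.05,0.012,-0.033,0.006,0],[0.05,0.012,-0.033,0.006,0],[0.05,0.012,-0.033,0.006,0],[0.05,0.012,-0.033,0.006,0],[0.05,0.012,-0.033,0.006,0],[0.05,0.012,-0.033,0.006,0],[0.05,0.013,-0.032,0.006,0],[0.05,0,0,0,0],[0.05,0,0,0,0]]'; python3 -c "
from station import bot;print(bot.get_obs()['q'])"
```

```text
t: 4.35
eef_pos: [0.3847, -0.0342, 0.3028]
tool_rot: [-0.0, 0.997, 0.081, 0.0]
contact_force: [0.3, -1.1, -0.2]
gripper_width: 0.585
grasp_force: 0.0
[ 0.258178    0.17370323 -0.35842893  2.28431442  0.09410754  0.69629585
 -1.57520355]
```

```bash
python3 -m pendant '[[0.05,0,0,0.025,0],[0.05,0,0,0.025,0],[0.05,0,0,0.026,0],[0.05,0,0,0,0],[0.05,0,0,0,0]]'
python3 - <<'E'
from h import *
print(bot.get_obs()['q'].round(3) if hasattr(bot.get_obs()['q'],'round') else bot.get_obs()['q'])
im,D=bot.read_camera("scene"); cv2.imwrite("pics/s1.png",cv2.resize(im[100:320,150:430],None,fx=2.5,fy=2.5))
E
```

```text
t: 4.77
eef_pos: [0.3838, -0.0367, 0.2263]
tool_rot: [0.0, 0.997, 0.078, -0.002]
contact_force: [0.4, 0.5, -0.8]
gripper_width: 0.587
grasp_force: 0.0
[ 0.207  0.332 -0.312  2.341  0.211  0.496 -1.689]
```

View pics/s1.png

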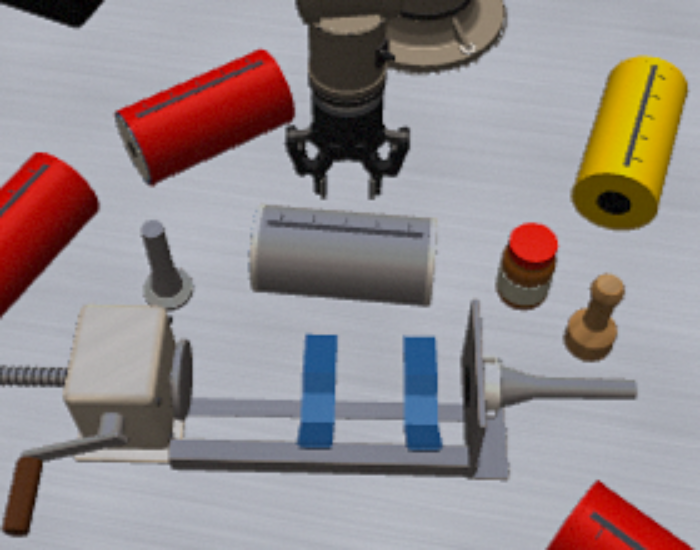

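```bash
python3 -m pendant '[[0.05,0.008,0,0,0],[0.05,0.008,0,0,0],[0.05,0.006,0,0,0],[0.05,0.006,0,0,0],[0.05,0.006,0,0,0],[0.05,0.007,0,0,0],[0.05,0.007,0,0,0],[0.05,0.007,0,0,0],[0.05,0.007,0,0,0],[0.05,0.007,0,0,0],[0.05,0.007,0,0,0],[0.05,0.007,0,0,0]]'
python3 - <<'E'
from h import *
im,D=bot.read_camera("scene"); cv2.imwrite("pics/s2.png",cv2.resize(im[100:320,150:430],None,fx=2.5,fy=2.5))
E
```

```text
t: 5.82
eef_pos: [0.467, -0.0226, 0.2266]
tool_rot: [0.0, 0.997, 0.079, -0.0]
contact_force: [-3.5, -1.2, 2.6]
gripper_width: 0.585
grasp_force: 1.8
```

View pics/s2.png

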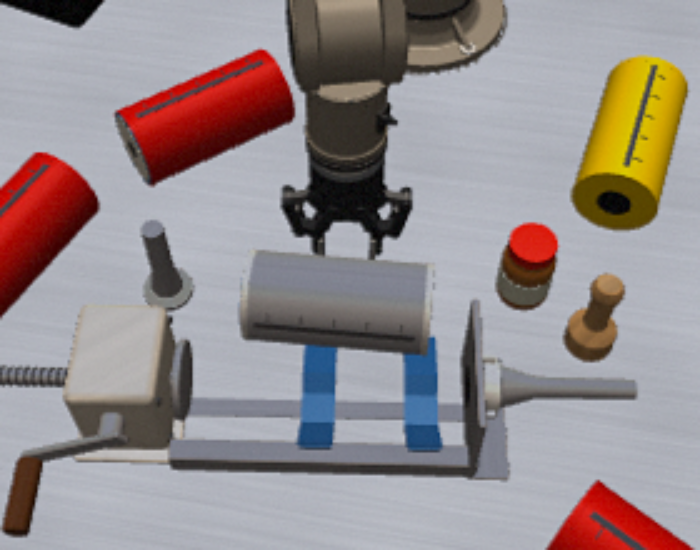

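```bash
python3 -m pendant '[[0.05,0.007,0,0,0],[0.05,0.007,0,0,0],[0.05,0.007,0,0,0],[0.05,0.006,0,0,0],[0.05,0.006,0,0,0],[0.05,0.006,0,0,0],[0.05,0.006,0,0,0],[0.05,0.005,0,0,0],[0.05,0.005,0,0,0],[0.05,0.005,0,0,0],[0.05,0.005,0,0,0],[0.05,0.005,0,0,0]]'
python3 - <<'E'
from h import *
im,D=bot.read_camera("scene"); cv2.imwrite("pics/s3.png",cv2.resize(im[100:320,150:430],None,fx=2.5,fy=2.5))
E
```

```text
t: 6.87
eef_pos: [0.5356, -0.0118, 0.2265]
tool_rot: [0.0, 0.997, 0.079, -0.0]
contact_force: [0.3, -0.6, 0.2]
gripper_width: 0.58
grasp_force: 0.0
```

View pics/s3.png

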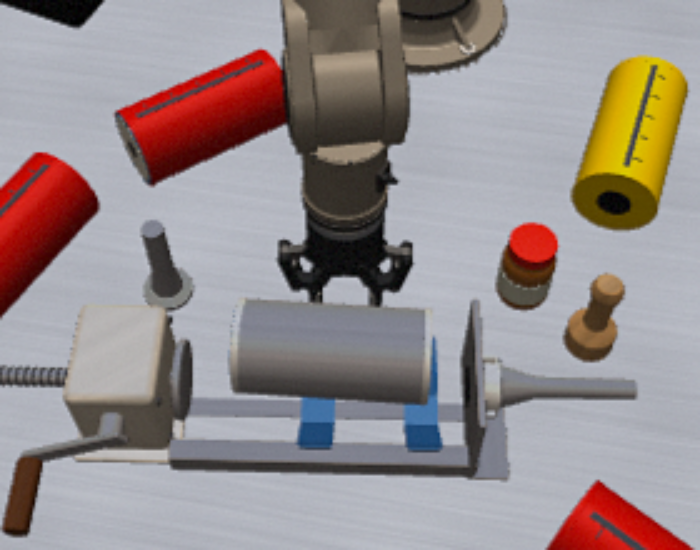

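```bash
python3 -m pendant '[[0.05,0,0,0,0],[0.05,0,0,0,0],[0.05,0,0,0,0],[0.05,0,0,0,0]]'
python3 - <<'E'
from h import *
P=cyl("scene",(235,330,200,275),.07)
m=P[:,2]>.085;print(len(P),P[:,2].max(),cv2.minAreaRect((P[:,:2]*1000).astype(np.float32)))
c=np.array([.622,.030]);X=(P[:,:2]-c)@np.array([.9874,.158]);Y=(P[:,:2]-c)@np.array([-.158,.9874])
# circle fit in x-z slices
from scipy.optimize import least_squares
for a,b in((-.12,-.06),(-.06,0),(0,.06)):
    s=(Y>a)&(Y<b)&(X>-.02-.03)
    f=least_squares(lambda p:np.hypot(X[s]-p[0],P[s,2]-p[1])-.05,[0,.06],loss="soft_l1",f_scale=.002);print(a,s.sum(),f.x)
print(np.percentile(Y,[1,99]))
im,D=bot.read_camera("scene"); cv2.imwrite("pics/s4.png",cv2.resize(im[100:320,150:430],None,fx=2.5,fy=2.5))
E
```

```text
t: 7.25
eef_pos: [0.5354, -0.0117, 0.2268]
tool_rot: [0.0, 0.997, 0.079, 0.0]
contact_force: [-0.7, 0.1, -0.3]
gripper_width: 0.587
grasp_force: 0.0
2896 0.12494017050046939 ((603.848876953125, -17.30785369873047), (153.4609832763672, 200.01585388183594), 8.562360763549805)
-0.12 798 [0.00142789 0.0537722 ]
-0.06 795 [0.00173005 0.05372811]
0 755 [0.00184216 0.05380758]
[-0.14146886  0.05452158]
```

View pics/s4.png

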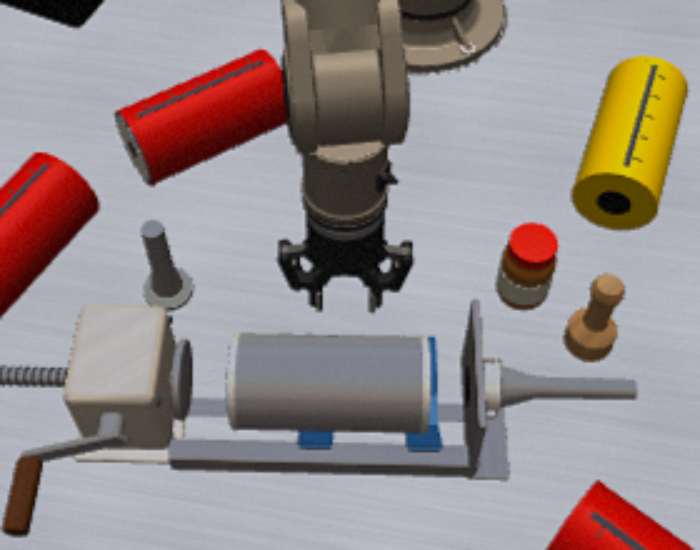

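The cylinder lies in the V: the fit gives a centre height of 0.0538 and x of about 0. Its front end is at crop (430,380), and the gap to the disc is at crop (190–230,370). I'll lift, close the fingers and turn, then measure that gap.

```bash
python3 -m pendant '[[0.05,-0.01,0,-0.02,0],[0.0,0,0,-0.04,-7],[0.0,0,0,-0.04,-7],[0.0,0,0,-0.02,-7],[0.0,0,0,0,-7],[0.0,0,0,0,-7],[0.0,0,0,0,-7],[0.0,0,0,0,-7],[0.0,0,0,0,-7],[0.0,0,0,0,-7],[0.0,0,0,0,-7],[0.0,0,0,0,-7]]'
python3 - <<'E'
from h import *
np.set_printoptions(precision=4,suppress=True)
c=np.array([.622,.030]);ax=np.array([.9874,.158]);ay=np.array([-.158,.9874])
for cam in("scene","top"):
    im,D=bot.read_camera(cam);P=cloud(cam,D).reshape(-1,3);P=P[D.ravel()>0]
    X=(P[:,:2]-c)@ax;Y=(P[:,:2]-c)@ay
    for lo,hi in((.07,.085),(.085,.1),(.1,.112)):
        m=(abs(X)<.045)&(P[:,2]>lo)&(P[:,2]<hi)&(Y>-.26)&(Y<.12)
        h,e=np.histogram(Y[m],bins=np.arange(-.26,.121,.005)); print(cam,lo,[(round(e[i]*1000),int(h[i])) for i in range(len(h)) if h[i] and (e[i]<-.12 or e[i]>.04)])
E
```

```text
t: 8.35
eef_pos: [0.5254, -0.0133, 0.3467]
tool_rot: [0.0, 0.729, 0.685, -0.0]
contact_force: [0.2, 0.7, 0.3]
gripper_width: -0.005
grasp_force: 0.0
scene 0.07 [(-210, 39), (-205, 3), (-200, 12), (-195, 37), (-145, 4), (-140, 8), (-135, 4), (-130, 8), (-125, 7), (40, 5), (45, 6), (50, 3), (55, 2), (95, 29), (110, 17), (115, 26)]
scene 0.085 [(-210, 36), (-205, 4), (-200, 36), (-195, 32), (-145, 16), (-140, 25), (-135, 26), (-130, 27), (-125, 25), (40, 29), (45, 27), (50, 28), (55, 1), (95, 18), (110, 12), (115, 13)]
scene 0.1 [(-210, 43), (-205, 2), (-145, 19), (-140, 31), (-135, 28), (-130, 27), (-125, 30), (40, 26), (45, 31), (50, 31), (55, 4), (95, 24)]
top 0.07 [(-210, 1), (-205, 25), (-200, 3), (-195, 8), (-190, 23), (-140, 9), (-135, 8), (-130, 12), (-125, 11), (40, 9), (45, 7), (50, 8), (55, 9), (60, 1), (100, 16), (110, 1), (115, 27)]
top 0.085 [(-210, 1), (-205, 25), (-200, 3), (-195, 33), (-190, 19), (-140, 31), (-135, 31), (-130, 27), (-125, 33), (40, 12), (45, 15), (50, 30), (55, 31), (60, 2), (100, 18), (115, 5)]
top 0.1 [(-235, 1), (-220, 1), (-215, 1), (-210, 5), (-205, 21), (-140, 11), (-135, 13), (-130, 17), (-125, 10), (40, 3), (45, 18), (50, 15), (55, 17), (60, 1), (100, 14)]
```

```bash
python3 -m pendant '[[0,0,0,0,-6.4],[0,0,0,0,-6.3],[0,-0.028,0.02,0,0],[0,-0.028,0.02,0,0],[0,-0.028,0.02,0,0],[0,-0.028,0.021,0,0],[0,-0.0265,0.021,0,0],[0,0,0,0.02,0],[0,0,0,0,0],[0,0,0,0,0]]'
python3 - <<'E'
from h import *
im,D=bot.read_camera("scene"); cv2.imwrite("pics/s5.png",cv2.resize(im[100:320,150:430],None,fx=2.5,fy=2.5))
E
```

```text
t: 9.28
eef_pos: [0.6469, -0.1344, 0.3255]
tool_rot: [-0.001, 0.652, 0.758, -0.001]
contact_force: [-0.7, 0.0, 0.6]
gripper_width: 0.002
grasp_force: 0.0
```

View pics/s5.png

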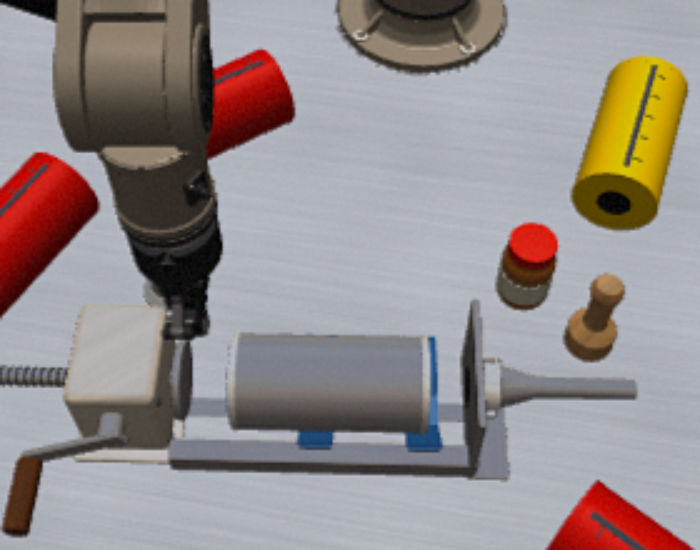

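```bash
python3 -m pendant '[[0,0,0,0.02,0],[0,0,0,0.02,0],[0,0,0,0.01,0],[0,0,0,0.005,0],[0,0,0,0.005,0],[0,0,0,0.005,0],[0,0,0,0,0],[0,0,0,0,0]]'
python3 - <<'E'
from h import *
im,D=bot.read_camera("scene"); cv2.imwrite("pics/s6.png",cv2.resize(im[180:300,170:330],None,fx=4,fy=4))
E
```

```text
t: 10.0
eef_pos: [0.6477, -0.1345, 0.2622]
tool_rot: [0.0, 0.651, 0.759, 0.0]
contact_force: [-0.6, 0.7, -0.1]
gripper_width: -0.001
grasp_force: 0.0
```

View pics/s6.png

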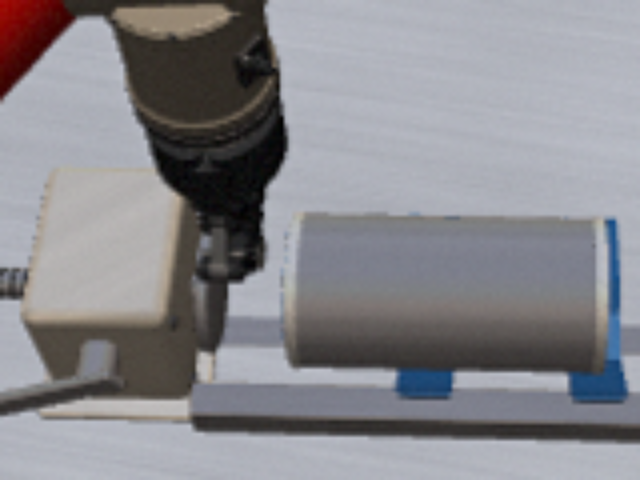

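```bash
python3 -m pendant '[[0,0.004,0,0.008,0],[0,0,0,0.01,0],[0,0,0,0.009,0],[0,0,0,0,0],[0,0.005,0,0,0],[0,0.005,0,0,0],[0,0.005,0,0,0],[0,0.005,0,0,0],[0,0.005,0,0,0],[0,0.005,0,0,0],[0,0.005,0,0,0],[0,0.005,0,0,0]]'
python3 - <<'E'
from h import *
c=np.array([.622,.030]);ay=np.array([-.158,.9874])
for cam in("top","scene"):
    im,D=bot.read_camera(cam);P=cloud(cam,D).reshape(-1,3);P=P[D.ravel()>0]
    X=(P[:,:2]-c)@np.array([.9874,.158]);Y=(P[:,:2]-c)@ay
    m=(abs(X)<.04)&(P[:,2]>.08)&(P[:,2]<.108)&(Y>0)&(Y<.09);print(cam,Y[m].max())
E
```

```text
t: 11.05
eef_pos: [0.6409, -0.091, 0.2352]
tool_rot: [0.001, 0.651, 0.759, -0.0]
contact_force: [1.3, -6.1, 1.8]
gripper_width: 0.004
grasp_force: 0.0
top 0.08997552352127666
scene 0.08925076497829969
```

```bash
python3 -m pendant '[[0,0.002,0,0,0],[0,0.002,0,0,0],[0,0.002,0,0,0],[0,0.001,0,0,0],[0,0.001,0,0,0]]';python3 -m pendant '[[0,0.001,0,0,0],[0,0.001,0,0,0]]'
```

```text
t: 11.57
eef_pos: [0.6399, -0.0841, 0.2352]
tool_rot: [0.001, 0.651, 0.759, -0.0]
contact_force: [1.1, -6.1, 2.6]
gripper_width: -0.001
grasp_force: 0.0
t: 11.73
eef_pos: [0.6396, -0.0823, 0.2352]
tool_rot: [0.001, 0.651, 0.759, -0.0]
contact_force: [1.9, -6.1, 2.0]
gripper_width: 0.003
grasp_force: 0.0
```

```bash
python3 -m pendant '[[0,0.001,0,0,0]]'; python3 -m pendant '[[0,0.001,0,0,0]]'
```

```text
t: 11.82
eef_pos: [0.6395, -0.0813, 0.2352]
tool_rot: [0.001, 0.651, 0.759, -0.0]
contact_force: [1.1, -5.1, 1.9]
gripper_width: 0.002
grasp_force: 0.0
t: 11.9
eef_pos: [0.6394, -0.0808, 0.2352]
tool_rot: [0.001, 0.651, 0.759, -0.0]
contact_force: [2.2, -9.0, 2.6]
gripper_width: 0.001
grasp_force: 0.0
```

```bash
python3 -m pendant '[[0,0.001,0,0,0]]'; python3 -m pendant '[[0,0,0,0,0]]'
```

```text
t: 11.98
eef_pos: [0.6393, -0.0806, 0.2352]
tool_rot: [0.002, 0.652, 0.758, -0.001]
contact_force: [2.3, -10.3, 2.0]
gripper_width: -0.002
grasp_force: 0.0
t: 12.07
eef_pos: [0.6394, -0.0806, 0.2352]
tool_rot: [0.002, 0.652, 0.758, -0.001]
contact_force: [1.7, -8.7, 2.5]
gripper_width: 0.002
grasp_force: 0.0
```

```bash
python3 -m pendant '[[0,-0.004,0,0,0],[0,-0.008,0,0,0],[0,-0.008,0,0,0],[0,0,0,-0.02,0],[0,0,0,-0.03,0],[0,0,0,-0.04,0],[0,-0.01,-0.02,-0.03,0],[0,-0.02,-0.03,0,0],[0,-0.02,-0.03,0,0],[0,-0.02,-0.03,0,0],[0,0,0,0,0]]'
python3 - <<'E'
from h import *
from scipy.optimize import least_squares
c=np.array([.622,.030])
for cam in("top","scene"):
    im,D=bot.read_camera(cam);P=cloud(cam,D).reshape(-1,3);P=P[D.ravel()>0]
    X=(P[:,:2]-c)@np.array([.9874,.158]);Y=(P[:,:2]-c)@np.array([-.158,.9874])
    for a,b in((-.09,-.04),(.04,.09)):
        s=(Y>a)&(Y<b)&(abs(X)<.045)&(P[:,2]>.07)&(P[:,2]<.13)
        f=least_squares(lambda p:np.hypot(X[s]-p[0],P[s,2]-p[1])-.05,[0,.06],loss="soft_l1",f_scale=.002);print(cam,a,f.x)
    s=(abs(X)<.04)&(P[:,2]>.085)&(P[:,2]<.108)&(Y>-.16)&(Y<.09);print(Y[s].min())
cv2.imwrite("pics/s7.png",cv2.resize(im[100:320,150:430],None,fx=2.5,fy=2.5))
E
```

```text
t: 12.98
eef_pos: [0.5389, -0.1904, 0.3537]
tool_rot: [-0.001, 0.654, 0.756, -0.003]
contact_force: [-0.7, -0.9, 0.1]
gripper_width: 0.002
grasp_force: 0.0
top -0.09 [0.00194371 0.0522331 ]
top 0.04 [0.0025499  0.05222515]
-0.09879882685004833
scene -0.09 [0.00159548 0.05374998]
scene 0.04 [0.00212094 0.05354965]
-0.1033125760312303
```

View pics/s7.png

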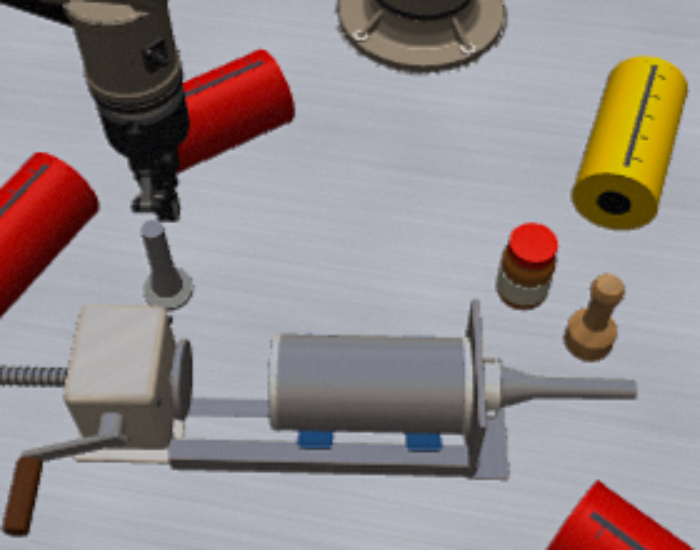

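The cylinder's front end is flush with the plate at crop (470,380). It lies level in both saddles, the bystanders have not moved, and the arm is clear.

```bash
python3 -c "
from station import bot;print(bot.hand_in())"
```

```text
the job is handed in; nothing more can be done
None
```

The cylinder lies in both V saddles with its front end against the end plate, and I handed the job in at about 13 s with the arm clear; the hand-in returned no verdict.

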